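Switch on the microscope's transmitted light and take the exposure

TASK

Light the specimen on the glass stage and photograph it, using only the fingertips of the closed hand: push the stand's big rocker switch fully over by its raised end, then press the long bar key fully down (it stays down), and last press the large round button on the camera remote, keep it down for a good second and let it come up again. Keep to that order, do not press the square key or the small round button, and pick nothing up: the remote and everything else standing about stay where they are.

Things in the scene. Friction and masses are not known exactly. Their poses are not given: they have to be found in the camera images.
- stand: Fixed light stand, a flat box 240 x 240 mm, cream top at 60 mm, left or right of the robot's front. Origin: centre of its underside. Control strip along its -x edge (nearer the robot), at x = -70 mm: rocker at y = +75, long bar key y = 0, square key y = -75. Glass disc 120 mm across (top at 63 mm) at x = +45, y = 0; beyond it two spring clips with screws up to 80 mm. Turned up to 0.3 rad.
- rocker (a joint): Tilt (rad) of the grey paddle rocker, 60 mm along the stand's x, 30 mm along y, 12 mm thick; hinged along y through its middle, 76 mm above the table. At 0 its -x end (towards the robot) is raised 0.2 rad; at 0.4 (stop) that end is 0.2 rad down. Stays where it is left; 1 to 3 N on its end tips it. Bezel around it 64 mm above the table.
- rocker_raised_end (a point): Point on the rocker's upper face, 26 mm from the hinge towards the raised end (4 mm short of that end), moving with the paddle; about 87 mm above the table at the start and 77 mm when the rocker is fully over. Its axes are those of the paddle: parallel to the stand's at joint 0.
- light_key (a joint): Travel of the long bar key, m: 0 up, 0.006 fully down at its stop. Moves straight down against about 2.5 N of friction, has no spring and stays where it is pushed.
- light_key_top (a point): Centre of the top of the long bar key (grey, 22 mm along the stand's x, 56 mm along its y); 74 mm above the table when up, 68 mm when down.
- square_key (a joint): Travel of the square key, m: 0 up, 0.006 down; spring return. Not to be pressed.
- square_key_top (a point): Centre of the top of the square key (grey, 26 x 26 mm), 74 mm above the table.
- remote: Loose camera remote lying on the table: cream box 110 mm (its x) x 65 mm (its y), top 26 mm above the table, about 0.4 kg. Origin: centre of its underside; z up. Large round button at x = +24 mm, small one at x = -33 mm, both at y = 0. It lies on the other side from the stand, left or right, turned up to 0.4 rad.
- shutter (a joint): Travel of the large round button on the remote, m: 0 up, 0.006 fully down; spring return, about 1.2 N to start and 4 N fully down.
- shutter_top (a point): Centre of the top of the large round button (grey, 28 mm across), 37 mm above the table when up.
- small_button (a joint): Travel of the small round button on the remote, m: 0 up, 0.006 down; spring return. Not to be pressed.
- small_button_top (a point): Centre of the top of the small round button (grey, 14 mm across), 37 mm above the table.
- dish: Loose clear dish, 60 mm across, 13 mm high, with a small specimen, on the glass stage. Origin: centre of its underside.
- vial: Loose small capped jar, 24 mm across, 42 mm high, on the stand's top beside the glass. Origin: centre of its underside.
- loupe: Loose black loupe, 38 mm across, 40 mm high, on the table beyond the remote. Origin: centre of its underside.
- brush: Loose brush, 150 mm long, lying crosswise on the table on the robot's side of the remote.
- screwdriver: Loose screwdriver, 160 mm long, lying crosswise on the table on the robot's side of the stand.
- slide_box: Loose slide box 62 x 92 x 31 mm on the table at the far left. Origin: centre of its underside.
- specimen: Loose stone on a wooden block 55 x 50 mm, 44 mm high in all, on the table at the far right. Origin: centre of its underside.
Things that resemble listed ones, but are neither listed nor needed, are in the scene too. What is shaped like the remote but orange or yellow is not meant.

How it is judged (in metres and radians):
On the way, in this order (a step that is already met when the one before it is completed fails the run):
1. the rocker is pushed over (within 0.1 rad of its stop) (value of joint rocker above 0.3 rad), for 0.1 s.
2. the long bar key is pressed down (at least 4.5 of its 6 mm) (value of joint light_key above 0.0045 m), for 0.1 s.
3. the large round button is held down (more than 3.5 of its 6 mm) for 0.8 s (value of joint shutter above 0.0035 m), for 0.8 s.
At the end, for the whole second after the job is handed in: Rocker over (above 0.3 of 0.4 rad), bar key down (above 4.5 of 6 mm), large round button up again (within 1 mm), square key and small button up (within 1.5 mm), remote flat, at rest and within 25 mm of its start, every other loose thing within 30 mm of its start (value of joint rocker above 0.3 rad and value of joint light_key above 0.0045 m and value of joint shutter below 0.001 m and value of joint each of square_key, small_button below 0.0015 m and distance of remote from where it was at the start of the episode below 0.025 m and angle between remote's own z axis and vertical below 0.1 rad and linear speed of remote below 0.02 m/s and distance of each of dish, vial, loupe, brush, screwdriver, slide_box, specimen from where it was at the start of the episode below 0.03 m); the robot touches nothing.
It fails at once if the bar key is pressed before the rocker is over (value of joint light_key above 0.003 m and value of joint rocker below 0.3 rad).
It fails at once if the large round button is pressed before the rocker is over and the bar key down (value of joint shutter above 0.003 m and (value of joint light_key below 0.0045 m or value of joint rocker below 0.3 rad)).
It fails at once if the square key or the small round button is pressed (more than 3 mm) (value of joint any of square_key, small_button above 0.003 m).
It fails at once if the remote is lifted (10 mm), tipped (0.2 rad) or pushed away (25 mm) (height (world z) of remote above 0.01 m or angle between remote's own z axis and vertical above 0.2 rad or distance of remote from where it was at the start of the episode above 0.025 m).
It fails at once if another loose thing is picked up or pushed away (moved 30 mm) (distance of any of dish, vial, loupe, brush, screwdriver, slide_box, specimen from where it was at the start of the episode above 0.03 m).
It also fails if it takes over 45 s, if anything falls off the work surface, if the arm or the gripper's body presses on something with over 40 N, if the wrist force passes 120 N, or if a joint passes its speed limit or range.

ROBOT

A 6-joint arm with a two-finger parallel gripper is mounted at the origin on the work surface. World frame = base frame: x ahead of the robot, y to its left, z up, the work surface at z = 0. Lengths are in m, angles in degrees, forces in N, time in s.
With the tool pointing down it reaches from about 0.4 to 0.825 m from the base axis. Payload 7 kg.
Tool frame: the origin (TCP) lies at the very end of the fingers, on their centre line; the grasp point (between the pads) lies 19 mm behind it (ctrl.pinch_z is the distance from the TCP to the grasp point, in m); z points along the fingers, x is the direction in which the jaws open and shut, and the axes are right-handed (so a half turn about z gives the same grasp; the last joint's range is limited). The gripper opens to 88 mm and grips with 3 to 60 N. Pads are 19 mm wide; open, the fingers measure 130 mm over their backs; the gripper's body (78 mm by 193 mm) begins 47 mm behind the grasp point.
Start: joints at [91.049, 20.546, 0.682, 0, -70.136, -16.507], TCP at [0.18, 0.651, 0.227] pointing down, gripper open.
Joint ranges: [-176.03, 176.03], [-82.01, 121.73], [-58.28, 71.71], [-173.87, 95.51], [-174.79, -0.11], [-173.66, 173.66]. Speed limits (degrees/s): [136.94, 136.94, 172.46, 180, 180, 180].

INTERFACE

Orientations are given as [roll, pitch, yaw] about the fixed x, y, z axes, in that order (R = Rz(yaw) Ry(pitch) Rx(roll)).
In Python, from plant import ctrl gives the robot as it stands.
- The arm moves only by the tool carry_out, never from a script. Its argument "increments" is a list of rows, each a list of 7 numbers: the turn, a rotation vector about the world's x, y, z in degrees, then the shift along the world's x, y, z in mm, then the closure, from 0 (fully open) to 1 (shut). In form: [[ax, ay, az, dx, dy, dz, grip], ...]. A call has 1 to 20 rows; each row is the pose to reach, as a shift and turn from the pose commanded when the call began; what a row does not reach only later rows make up. A row lasts 1/8 s, in which the tool goes at most 62.5 mm and 10.7 degrees, less where a joint would pass 70% of its speed; a pose out of reach is approached as far as the arm can. A call with a gripper value outside its range is refused whole. The fingers move at their own pace and stop on an object; the grip force is fixed at half the most. Time passes only in rows, so rows that repeat a pose let the fingers close. It gives the time, the measured TCP pose, the force and the opening at its end, in the units of the state.
- ctrl.get_obs(): the state, without advancing time (a new reading comes with each control period).
- ctrl.snapshot(name): name is "scene" or "side" or "wrist"; returns a dict with "pixels" (480x640x3 uint8, blue, green, red), "intrinsics" (3x3 intrinsics, pixels), "dist" ([k1, k2, p1, p2, k3] as OpenCV has them; the pictures are not rectified), "rvec" (rotation vector, rad) and "tvec" (3), from world to camera coordinates, as OpenCV has them; the wrist camera has in their place "hand_eye" (4x4, takes a point from camera to tool coordinates, whose origin is the TCP and whose axes are the tool frame's). Camera axes: x right, y down, z forward; pixel columns grow to the right and rows downward; lengths in m; the calibration is good to about 2 mm. A picture is of the moment at which its call begins: read the wrist's pose just before it. There is no depth.
- ctrl.close_job(): hands the job in, once; it reports no verdict.
Trained networks look in a picture, given as the dict that the camera call returned (one of the last four; its "shot" number tells which), for a name from the list of things; names that differ only in an ending like _2 or _b are one class to them, and where a whole thing is asked for, a point or a joint stands for the part that bears it (a point fixed in the world has none). Each returns a list of dicts, best first, with "confidence" (0 to 1); they miss things now and then, are a little off and sometimes report something else, mostly with a low value. They report only what shows in the picture. A call takes as long as a camera call. They do not tell look-alikes from the thing itself.
- ctrl.search_frame(picture, label): "centre" ([x, y, z] in m, in world coordinates, good to about 4 mm: the middle of the surface that is visible of it).
- ctrl.outline_of(picture, label): "pixels" (480x640 bool, what is visible of it).
The state is a dict: "clock": time; "joint_pos": joint angles; "qvel": joint speeds; "tau": joint torques, N m; "tool_pos": TCP position; "orientation": TCP orientation; "force": force on the tool from outside, world axes, zero at the start; "moment": the same for the moment, N m; "opening": finger opening in m.
Only numpy, scipy, OpenCV 4.12 (cv2) and the standard library are available. Lean on these libraries where they do the work, as an engineer would, in place of code of your own. Each camera call takes 0.05 s, during which the arm holds its last target. There are 200 camera calls.

## Working session

There is one attempt and no reset: what is moved stays moved. The work goes in short steps, Python scripts to look and compute and a tool call to move; the robot and the scene stay as the last step left them, time stands still between calls to the robot, and variables do not carry over. Pictures are saved under pics/ and viewed, about 8 in all and at most 12, crops included, and the job is handed in when it is done.

Besides the shell and the picture viewer there is one more tool, called after "Request:" as name([rows], argument=value, ...), one row to a line, values as JSON. carry_out: Moves the arm, as the interface text tells. Its arguments: {"type":"object","properties":{"increments":{"type":"array"}},"required":["increments"]}

```bash
mkdir -p pics; ls; python3 - <<'E'
from plant import ctrl
import cv2,numpy as np
o=ctrl.get_obs();print({k:np.round(v,3) for k,v in o.items()})
P=[]
for n in("scene","side"):
    s=ctrl.snapshot(n);cv2.imwrite(f"pics/{n}0.png",s["pixels"])
    print(n,np.round(s["rvec"],3).ravel(),np.round(s["tvec"],3).ravel(),np.round(s["intrinsics"],1).tolist(),s["dist"])
    for l in("stand","rocker_raised_end","light_key_top","square_key_top","remote","shutter_top","small_button_top","brush","screwdriver","dish","vial","loupe"):
        print(l,[(np.round(d["centre"],3).tolist(),round(d["confidence"],2)) for d in ctrl.search_frame(s,l)[:3]])
E
```

```text
pics
{'clock': np.float64(0.0), 'joint_pos': array([ 9.1046e+01,  2.0591e+01,  6.3300e-01, -2.2000e-02, -7.0136e+01,
       -1.6506e+01]), 'qvel': array([-0.06 ,  0.045,  0.015, -0.073,  0.022,  0.079]), 'tau': array([-1.0000e-03, -5.8272e+01,  2.9307e+01,  6.9980e+00,  7.0000e-03,
       -0.0000e+00]), 'tool_pos': array([0.18 , 0.65 , 0.226]), 'orientation': array([-1.79993e+02, -9.70000e-02, -1.05467e+02]), 'force': array([-0.363,  0.057,  0.935]), 'moment': array([-0.023, -0.026, -0.005]), 'opening': np.float64(0.088)}
scene [ 1.205  2.272 -0.968] [ 0.338 -0.285  1.464] [[454.1, 0.0, 316.8], [0.0, 454.1, 239.5], [0.0, 0.0, 1.0]] [0.03844987 0.         0.         0.         0.        ]
stand [([0.695, 0.222, 0.061], 0.94)]
rocker_raised_end [([0.575, 0.261, 0.082], 0.81)]
light_key_top [([0.597, 0.185, 0.072], 0.73)]
square_key_top [([0.569, 0.263, 0.083], 0.61)]
remote [([0.663, -0.166, 0.026], 0.96), ([0.546, -0.041, 0.026], 0.93), ([0.723, -0.329, 0.028], 0.9)]
shutter_top [([0.596, 0.184, 0.072], 0.63), ([0.518, -0.025, 0.038], 0.6), ([0.718, -0.36, 0.036], 0.43)]
small_button_
[... 332 characters left out ...]
37  1.087] [[457.0, 0.0, 316.2], [0.0, 457.0, 239.0], [0.0, 0.0, 1.0]] [0.03761305 0.         0.         0.         0.        ]
stand [([0.632, 0.175, 0.062], 0.57)]
rocker_raised_end [([0.561, 0.25, 0.076], 0.5)]
light_key_top [([0.588, 0.185, 0.068], 0.48)]
square_key_top [([0.604, 0.112, 0.071], 0.41), ([0.503, -0.425, 0.012], 0.35)]
remote [([0.637, -0.186, 0.025], 0.71), ([0.532, -0.052, 0.027], 0.66)]
shutter_top [([0.709, -0.365, 0.036], 0.67), ([0.511, -0.033, 0.031], 0.49)]
small_button_top []
brush [([0.549, -0.202, 0.015], 0.72)]
screwdriver [([0.505, 0.103, 0.02], 0.82), ([0.55, -0.203, 0.014], 0.57)]
dish [([0.7, 0.22, 0.07], 0.69)]
vial []
loupe [([0.738, -0.141, 0.026], 0.52)]
```

View pics/scene0.png

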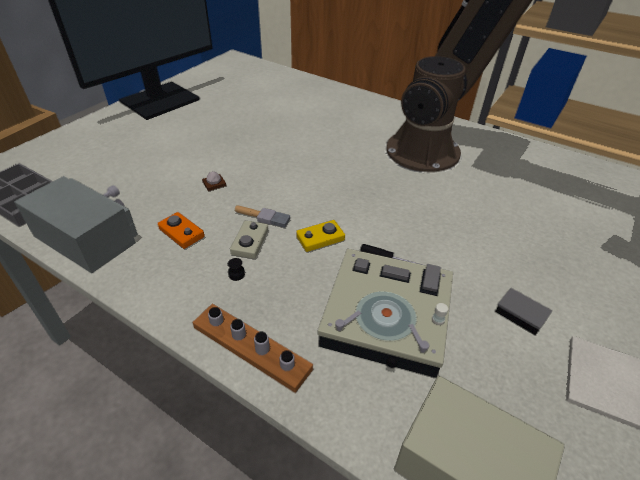

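View pics/side0.png

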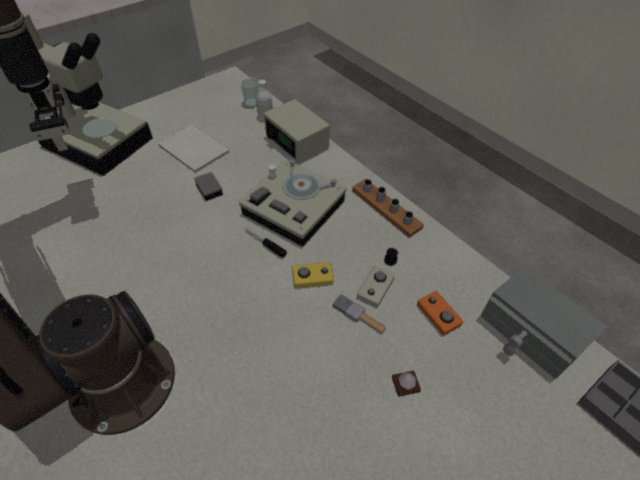

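The scene view shows the stand at (388,305), with the rocker at (431,278), bar key at (396,272) and square key at (361,265). Three things are shaped like the remote: cream (249,239), orange (181,229) and yellow (320,235). Cream is the one meant. I'll close the hand and look with the wrist camera.

Request:
carry_out([
  [0,0,0,30,-40,40,1],
  [0,0,0,60,-80,80,1],
  [0,0,0,90,-120,120,1],
  [0,0,0,120,-160,130,1],
  [0,0,0,150,-200,130,1],
  [0,0,0,180,-240,130,1],
  [0,0,0,210,-280,130,1],
  [0,0,0,240,-320,130,1],
  [0,0,0,270,-360,130,1],
  [0,0,0,300,-400,130,1],
  [0,0,0,330,-440,130,1],
  [0,0,0,350,-470,130,1],
  [0,0,0,350,-470,130,1],
  [0,0,0,350,-470,130,1],
  [0,0,0,350,-470,130,1],
  [0,0,0,350,-470,130,1],
])

```text
clock: 3.3
tool_pos: [0.5295, 0.1812, 0.3567]
orientation: [-180.0, 0.0, -105.4]
force: [-0.7, 1.1, 0.4]
opening: 0.0002
```

```bash
cat > h.py <<'E'
from plant import ctrl
import cv2,numpy as np
from scipy.spatial.transform import Rotation as R
LS=("rocker_raised_end","light_key_top","square_key_top","remote","shutter_top","small_button_top","stand","vial","dish")
def wrist(name,labels=LS):
    o=ctrl.get_obs();s=ctrl.snapshot("wrist");cv2.imwrite(f"pics/{name}.png",s["pixels"])
    T=np.eye(4);T[:3,:3]=R.from_euler("xyz",o["orientation"],degrees=True).as_matrix();T[:3,3]=o["tool_pos"]
    C=T@s["hand_eye"]
    np.savez(f"pics/{name}.npz",C=C,K=s["intrinsics"],d=s["dist"])
    print(o["clock"],np.round(o["tool_pos"],4),np.round(o["orientation"],2),np.round(o["opening"],4),np.round(o["force"],2));print(np.round(s["hand_eye"],3))
    for l in labels:
        print(l,[(np.round(d["centre"],3).tolist(),round(d["confidence"],2)) for d in ctrl.search_frame(s,l)[:3]])
    return s
def px2w(name,px,z):
    f=np.load(f"pics/{name}.npz");u=cv2.undistortPoints(np.array([[px]],float),f["K"],f["d"])[0,0]
    r=f["C"][:3,:3]@[u[0],u[1],1];c=f["C"][:3,3];return c+r*(z-c[2])/r[2]
def w2px(name,P):
    f=np.load(f"pics/{name}.npz");W=np.linalg.inv(f["C"])
    return cv2.projectPoints(np.atleast_2d(np.array(P,float)),cv2.Rodrigues(W[:3,:3])[0],W[:3,3],f["K"],f["d"])[0][:,0]
E
python3 -c "
from h import *
wrist('w1')"
```

```text
3.3 [0.5295 0.1812 0.3567] [-1.7999e+02  1.0000e-02 -1.0539e+02] 0.0002 [-0.67  1.06  0.35]
[[ 1.     0.001 -0.     0.001]
 [-0.001  0.959  0.284 -0.077]
 [ 0.001 -0.284  0.959 -0.159]
 [ 0.     0.     0.     1.   ]]
rocker_raised_end [([0.566, 0.259, 0.077], 0.78)]
light_key_top []
square_key_top [([0.606, 0.113, 0.072], 0.76)]
remote [([0.646, -0.169, 0.027], 0.98), ([0.538, -0.039, 0.028], 0.64), ([0.66, 0.2, 0.058], 0.33)]
shutter_top [([0.662, -0.164, 0.036], 0.74), ([0.517, -0.028, 0.038], 0.58)]
small_button_top [([0.56, -0.056, 0.034], 0.63), ([0.612, -0.185, 0.036], 0.52)]
stand [([0.653, 0.201, 0.06], 0.74)]
vial [([0.656, 0.301, 0.102], 0.72)]
dish [([0.702, 0.222, 0.065], 0.61)]
```

View pics/w1.png

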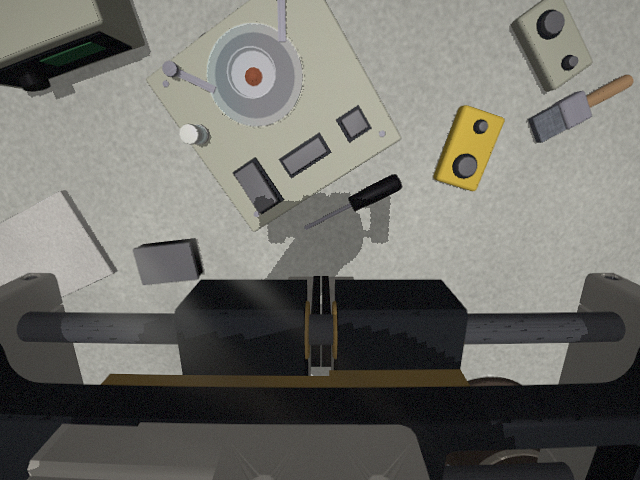

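The wrist view shows the stand's rocker at (258,187), bar key at (305,155), square key at (353,123) and glass at (254,75). The cream remote is at top right, with its large button at (550,23) and small button at (569,62). Next I fit the stand pose.

```bash
python3 - <<'E'
from h import *
from scipy.optimize import least_squares
img=[(255,230),(400,137),(305,155),(353,123),(254,75)]
loc=np.array([(-.12,.12,.06),(-.12,-.12,.06),(-.07,0,.074),(-.07,-.075,.074),(.045,0,.063)])
def tr(p,l): 
    c,s=np.cos(p[2]),np.sin(p[2]);return np.c_[p[0]+c*l[:,0]-s*l[:,1],p[1]+s*l[:,0]+c*l[:,1],l[:,2]]
f=lambda p:(w2px('w1',tr(p,loc))-img).ravel()
r=least_squares(f,[.65,.2,.2],x_scale=[.01,.01,.1]);p=r.x
print(p,np.degrees(p[2]),f(p).round(1))
pts=np.array([(-.0955,.075,.087),(-.07,0,.074),(-.07,-.075,.074)]);print(tr(p,pts))
q=w2px('w1',tr(p,np.array([(-.12,.12,.06),(-.12,-.12,.06),(.12,.12,.06),(.12,-.12,.06),*pts])))
im=cv2.imread('pics/w1.png')
for a in q: cv2.drawMarker(im,tuple(int(round(v)) for v in a),(0,0,255),0,8,1)
b,s=px2w('w1',(550,23),.037),px2w('w1',(569,62),.037);print('remote',b,s,np.hypot(*(b-s)[:2]),np.degrees(np.arctan2(*(b-s)[1::-1])))
o=np.hstack([cv2.resize(im[80:260,140:420],None,fx=2,fy=2),cv2.resize(im[:180,520:640],None,fx=2,fy=2)])
cv2.imwrite('pics/fit.png',o)
E
```

```text
[0.65679664 0.20717748 0.30193991] 17.299882756084003 [-1.9  1.9  2.  -0.1 -1.  -0.2  1.  -1.1 -0.3  0.1]
[[0.54331396 0.25038547 0.087     ]
 [0.58996334 0.18636137 0.074     ]
 [0.61226631 0.11475427 0.074     ]]
remote [ 0.6677293  -0.16483058  0.037     ] [ 0.61455331 -0.18522779  0.037     ] 0.05695376972251171 20.98578309602727
```

View pics/fit.png

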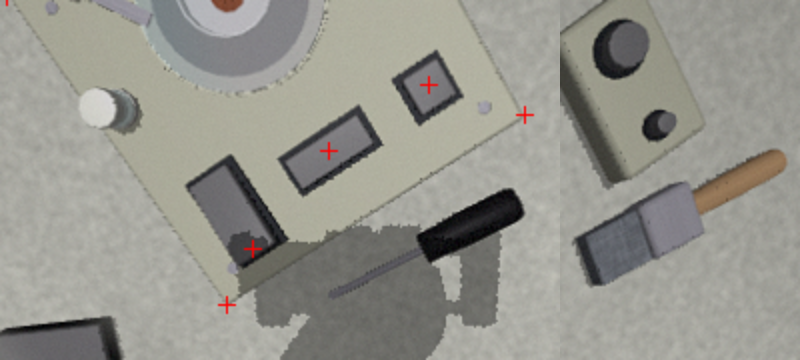

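The fit matches: bar key, square key and stand corners all agree, stand yaw is 17.3°. The crop confirms the cream remote with its large button at the far end. I turn the hand to the stand's axes and go above the rocker's raised end.

Request:
carry_out([
  [0,0,8,4,17,-20,1],
  [0,0,16,8,34,-60,1],
  [0,0,24,11,52,-100,1],
  [0,0,32.7,14,69,-140,1],
  [0,0,32.7,14,69,-180,1],
  [0,0,32.7,14,69,-210,1],
  [0,0,32.7,14,69,-235,1],
  [0,0,32.7,14,69,-247,1],
  [0,0,32.7,14,69,-247,1],
  [0,0,32.7,14,69,-247,1],
])

```text
clock: 5.05
tool_pos: [0.5446, 0.25, 0.1107]
orientation: [-179.9, 0.0, -72.7]
force: [-0.3, -0.2, 0.7]
opening: 0.0005
```

```bash
python3 -c "
from h import *
wrist('w2',LS[:3])"
```

```text
5.05 [0.5446 0.25   0.1107] [-1.7991e+02  3.0000e-02 -7.2750e+01] 0.0005 [-0.32 -0.16  0.7 ]
[[ 1.     0.001 -0.     0.001]
 [-0.001  0.959  0.283 -0.077]
 [ 0.    -0.283  0.959 -0.159]
 [ 0.     0.     0.     1.   ]]
rocker_raised_end [([0.571, 0.264, 0.076], 0.9)]
light_key_top [([0.586, 0.19, 0.07], 0.67), ([0.693, 0.219, 0.064], 0.43)]
square_key_top [([0.606, 0.117, 0.073], 0.88)]
```

View pics/w2.png

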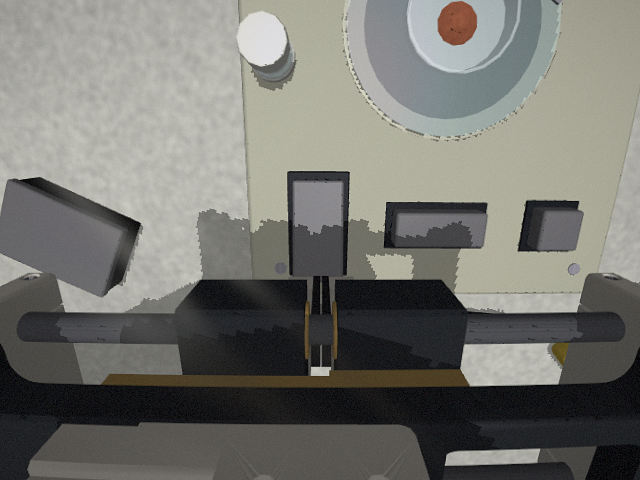

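The wrist view shows the hand square to the stand, with the fingertips over the near end of the rocker at (320,270). I press.

Request:
carry_out([
  [0,0,0,0,0,-10,1],
  [0,0,0,0,0,-18,1],
  [0,0,0,0,0,-22,1],
  [0,0,0,0,0,-25,1],
  [0,0,0,0,0,-28,1],
  [0,0,0,0,0,-30,1],
  [0,0,0,0,0,-32,1],
  [0,0,0,0,0,-33,1],
  [0,0,0,0,0,-33,1],
])

```text
clock: 6.38
tool_pos: [0.5436, 0.2494, 0.0783]
orientation: [-180.0, -0.0, -72.7]
force: [-8.7, -1.9, 16.2]
opening: 0.0005
```

About 16 N upward at z=0.078, so the rocker is on its stop. I lift, go over the bar key and look.

Request:
carry_out([
  [0,0,0,0,0,12,1],
  [0,0,0,0,0,35,1],
  [0,0,0,15,-21,35,1],
  [0,0,0,31,-42,35,1],
  [0,0,0,46,-64,35,1],
  [0,0,0,46,-64,25,1],
  [0,0,0,46,-64,25,1],
  [0,0,0,46,-64,25,1],
])

```text
clock: 7.38
tool_pos: [0.5897, 0.1861, 0.1016]
orientation: [180.0, -0.0, -72.7]
force: [-0.2, -0.5, -0.3]
opening: 0.0005
```

```bash
python3 -c "
from h import *
wrist('w3',LS[:3])
s=ctrl.snapshot('scene')['pixels'];w=cv2.imread('pics/w3.png')
a=cv2.resize(s[240:330,340:460],(640,480),interpolation=cv2.INTER_CUBIC)
cv2.imwrite('pics/c3.png',cv2.resize(np.hstack([a,w]),(800,300)))"
```

```text
7.375 [0.5897 0.1861 0.1016] [180.    -0.   -72.72] 0.0005 [-0.23 -0.49 -0.27]
[[ 1.     0.001 -0.     0.001]
 [-0.001  0.959  0.283 -0.077]
 [ 0.    -0.283  0.959 -0.159]
 [ 0.     0.     0.     1.   ]]
rocker_raised_end [([0.579, 0.266, 0.081], 0.89), ([0.612, 0.114, 0.073], 0.43)]
light_key_top [([0.593, 0.19, 0.069], 0.89)]
square_key_top [([0.612, 0.114, 0.075], 0.94)]
```

View pics/c3.png

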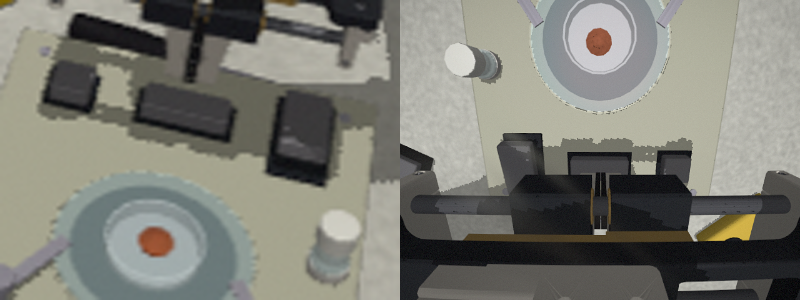

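The rocker's far end now stands up (left crop, 303,135) and the fingertips are above the middle of the bar key. I press the bar key.

Request:
carry_out([
  [0,0,0,0,0,-10,1],
  [0,0,0,0,0,-20,1],
  [0,0,0,0,0,-26,1],
  [0,0,0,0,0,-29,1],
  [0,0,0,0,0,-32,1],
  [0,0,0,0,0,-34,1],
  [0,0,0,0,0,-35,1],
  [0,0,0,0,0,-35,1],
])

```text
clock: 8.62
tool_pos: [0.5898, 0.1854, 0.0681]
orientation: [-180.0, -0.0, -72.7]
force: [-5.7, -1.5, 12.5]
opening: 0.0002
```

At z=0.068 with 12.5 N, the key is on its stop. I lift and move to a viewpoint behind the remote.

Request:
carry_out([
  [0,0,0,0,0,20,1],
  [0,0,0,0,0,60,1],
  [0,0,0,0,0,100,1],
  [0,0,1,-3,-35,130,1],
  [0,0,2,-6,-75,150,1],
  [0,0,3.7,-9,-115,160,1],
  [0,0,3.7,-12,-155,170,1],
  [0,0,3.7,-15,-195,170,1],
  [0,0,3.7,-18,-235,170,1],
  [0,0,3.7,-21,-275,170,1],
  [0,0,3.7,-23,-315,170,1],
  [0,0,3.7,-25,-355,170,1],
  [0,0,3.7,-25,-386,170,1],
  [0,0,3.7,-25,-386,170,1],
  [0,0,3.7,-25,-386,170,1],
  [0,0,3.7,-25,-386,170,1],
])

```text
clock: 10.62
tool_pos: [0.5651, -0.1996, 0.2367]
orientation: [-180.0, -0.0, -69.0]
force: [0.2, -0.7, -0.9]
opening: 0.0003
```

```bash
python3 -c "
from h import *
wrist('w4',LS[3:6])
s=ctrl.snapshot('scene')['pixels'];w=cv2.imread('pics/w4.png')
a=cv2.resize(s[240:330,340:460],(240,180),interpolation=cv2.INTER_CUBIC);w[300:480,400:]=a
cv2.imwrite('pics/c4.png',w)"
```

```text
10.625 [ 0.5651 -0.1996  0.2367] [-1.7998e+02 -1.0000e-02 -6.9000e+01] 0.0003 [ 0.17 -0.74 -0.93]
[[ 1.     0.001 -0.     0.001]
 [-0.001  0.959  0.283 -0.076]
 [ 0.    -0.283  0.959 -0.159]
 [ 0.     0.     0.     1.   ]]
remote [([0.717, -0.336, 0.025], 0.86), ([0.649, -0.179, 0.025], 0.64), ([0.541, -0.048, 0.027], 0.61)]
shutter_top [([0.665, -0.167, 0.036], 0.94), ([0.712, -0.364, 0.039], 0.91)]
small_button_top [([0.724, -0.307, 0.037], 0.63), ([0.562, -0.059, 0.036], 0.48)]
```

View pics/c4.png

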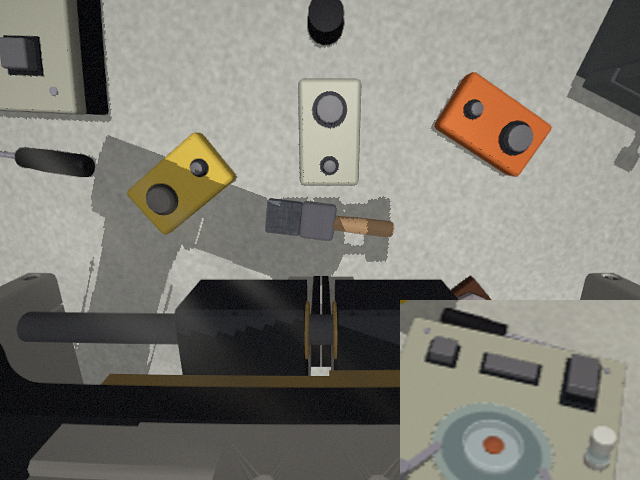

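The cream remote's large button is at (330,108) and its small button at (330,165). The inset shows the bar key low and the rocker over.

```bash
python3 -c "
from h import *
b,s=px2w('w4',(330,108),.037),px2w('w4',(330,165),.037)
print(b,s,np.hypot(*(b-s)[:2]),np.degrees(np.arctan2(*(b-s)[1::-1])),(b-ctrl.get_obs()['tool_pos'])*1000)"
```

```text
[ 0.6682118  -0.17075052  0.037     ] [ 0.61552129 -0.19148607  0.037     ] 0.056623785427698546 21.48136375433339 [ 103.16768558   29.18726842 -199.66472494]
```

Request:
carry_out([
  [0,0,0,30,9,-20,1],
  [0,0,0,60,18,-40,1],
  [0,0,0,85,26,-70,1],
  [0,0,0,102,31,-105,1],
  [0,0,0,102,31,-140,1],
  [0,0,0,102,31,-165,1],
  [0,0,0,102,31,-180,1],
  [0,0,0,102,31,-180,1],
  [0,0,0,102,31,-180,1],
])

```text
clock: 12.0
tool_pos: [0.6678, -0.1695, 0.0578]
orientation: [-179.9, -0.1, -69.0]
force: [-0.1, -1.0, -0.2]
opening: 0.0003
```

```bash
python3 -c "
from h import *
wrist('w5',LS[3:6])
s=ctrl.snapshot('side')['pixels'];w=cv2.imread('pics/w5.png')
a=cv2.resize(s[240:320,330:430],(600,480),interpolation=cv2.INTER_CUBIC)
cv2.imwrite('pics/c5.png',cv2.resize(np.hstack([a,w]),(800,310)))"
```

```text
12.0 [ 0.6678 -0.1695  0.0578] [-1.7991e+02 -5.0000e-02 -6.9040e+01] 0.0003 [-0.12 -1.04 -0.15]
[[ 1.     0.001 -0.     0.001]
 [-0.001  0.959  0.283 -0.076]
 [ 0.    -0.283  0.959 -0.159]
 [ 0.     0.     0.     1.   ]]
remote [([0.566, -0.06, 0.029], 0.87), ([0.681, -0.167, 0.024], 0.81), ([0.729, -0.301, 0.024], 0.57)]
shutter_top [([0.669, -0.162, 0.036], 0.79)]
small_button_top [([0.564, -0.062, 0.034], 0.81), ([0.727, -0.305, 0.038], 0.63), ([0.676, -0.168, 0.035], 0.36)]
```

View pics/c5.png

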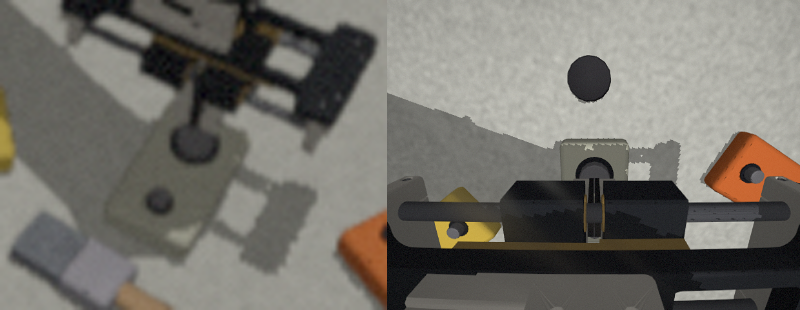

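The fingertips are centred over the large button and clear of the small one (159,200 in the left crop). I press, hold for about 1.4 s and release.

Request:
carry_out([
  [0,0,0,0,0,-10,1],
  [0,0,0,0,0,-19,1],
  [0,0,0,0,0,-23,1],
  [0,0,0,0,0,-25,1],
  [0,0,0,0,0,-26.5,1],
  [0,0,0,0,0,-26.5,1],
  [0,0,0,0,0,-26.5,1],
  [0,0,0,0,0,-26.5,1],
  [0,0,0,0,0,-26.5,1],
  [0,0,0,0,0,-26.5,1],
  [0,0,0,0,0,-26.5,1],
  [0,0,0,0,0,-26.5,1],
])

```text
clock: 13.75
tool_pos: [0.6666, -0.1694, 0.0312]
orientation: [180.0, -0.0, -69.0]
force: [-4.5, 1.6, 9.3]
opening: 0.0005
```

Request:
carry_out([
  [0,0,0,0,0,0,1],
  [0,0,0,0,0,0,1],
  [0,0,0,0,0,0,1],
  [0,0,0,0,0,0,1],
  [0,0,0,0,0,4,1],
  [0,0,0,0,0,10,1],
  [0,0,0,0,0,30,1],
  [0,0,0,0,0,70,1],
  [0,0,0,0,0,110,1],
  [0,0,0,-30,-10,150,1],
  [0,0,0,-60,-20,180,1],
  [0,0,0,-100,-30,206,1],
  [0,0,0,-100,-30,206,1],
  [0,0,0,-100,-30,206,1],
  [0,0,0,-100,-30,206,1],
])

```text
clock: 15.62
tool_pos: [0.5672, -0.1992, 0.2349]
orientation: [179.9, 0.0, -69.0]
force: [0.3, 0.1, 0.4]
opening: 0.0003
```

```bash
python3 -c "
from h import *
wrist('w6',LS[3:6])
s=ctrl.snapshot('scene')['pixels'];w=cv2.imread('pics/w6.png')
a=cv2.resize(s[240:330,340:460],(320,240),interpolation=cv2.INTER_CUBIC);w[240:480,320:]=a
cv2.imwrite('pics/c6.png',w)"
```

```text
15.625 [ 0.5672 -0.1992  0.2349] [ 1.7991e+02  4.0000e-02 -6.9050e+01] 0.0003 [0.35 0.13 0.41]
[[ 1.     0.001 -0.     0.001]
 [-0.001  0.959  0.283 -0.076]
 [ 0.    -0.283  0.959 -0.159]
 [ 0.     0.     0.     1.   ]]
remote [([0.538, -0.046, 0.029], 0.78), ([0.65, -0.177, 0.025], 0.64), ([0.713, -0.334, 0.024], 0.56)]
shutter_top [([0.666, -0.165, 0.035], 0.93), ([0.712, -0.362, 0.038], 0.92), ([0.515, -0.033, 0.036], 0.8)]
small_button_top [([0.723, -0.306, 0.04], 0.73), ([0.562, -0.061, 0.036], 0.73)]
```

View pics/c6.png

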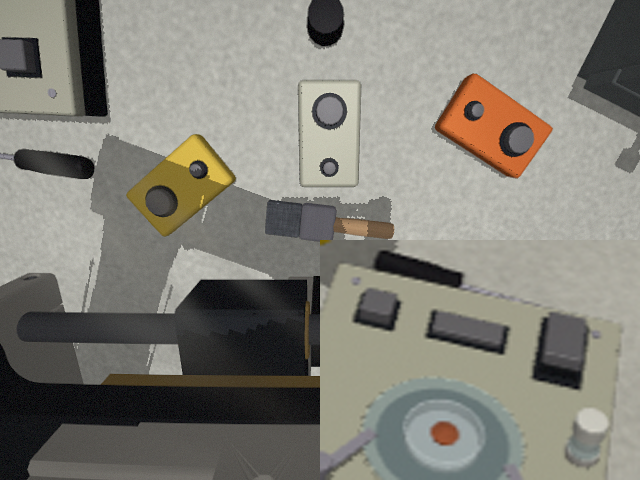

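The remote has not moved (large button at 330,110, up again), the rocker is over, the bar key is down and the arm is clear. I hand the job in.

```bash
python3 -c "
from plant import ctrl
print(ctrl.close_job())"
```

```text
the job is handed in; nothing more can be done
None
```

The job is done and handed in at about 15.6 s of the 45 s allowed; the hand-in reported no verdict. With the hand closed, I worked in the required order:

1. **Rocker:** pushed over by its raised end until it met its stop, at 16 N with the fingertips at 78 mm. Its far end stands up in the pictures.
2. **Bar key:** pressed until it met its stop, at 12.5 N with the fingertips at 68.1 mm, and it stayed down.
3. **Large round button:** pressed on the cream remote to 31.2 mm (about 5.8 of its 6 mm of travel) at 9.3 N. I held it for about 1.5 s or more and let it up.

- **Last pictures:** the rocker was over, the bar key looked low and the large button was up again. The remote and the things around it had moved no more than about 2 pixels. The arm was clear, with no contact force.
- **Not measured:** the joint values themselves can't be read. Key depths come from the fingertip height and the contact force.
- **Disagreements:** estimates of the large button's position differed by up to 9 mm in y between views, so I pressed near their middle. The networks also sometimes took the yellow and orange look-alikes for the remote, so I chose the cream one by colour.

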